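# Reset a tripped stud-welder cut-out through its recessed key

### The job

The cut-out unit with the orange shutter has tripped: slide its shutter fully open by the finger pocket in its top, reach down into the well and press the sunken red button all the way down, keeping it there for two seconds. Then push the orange shutter fully closed again and move the hand clear. It is all pushing and pressing: lift or carry nothing, and leave the unit with the blue shutter and the tools lying about undisturbed.

Things in the scene. Friction and masses are not known exactly. Their poses are not given: they have to be found in the camera images.
- orange_unit: Grey cut-out unit, orange shutter, orange strip in front, red lamp (the tripped one, to be reset); fixed. x front to rear, y left, z up; yaw within 0.35. Origin on the bench. Housing x -95 to 120, y +-60 mm, deck z = 58 mm; rails and end bars up to z = 70 mm, rails at y +-42 to 56 mm, lamp at x 103 mm up to z = 72 mm. In the deck a round well, 50 mm across, straight walls, centre x = -46, y = 0, red button at its bottom
- orange_shutter (a joint): Sliding shutter of the orange unit, m: 0 = fully closed (right over the well), 0.080 = fully open (slid along the unit's +x to the rear, well uncovered). Starts closed or up to 0.020 ajar. Stays where it is left; slides with about 1.5 N friction, hard stops at both ends.
- orange_pocket (a point): Centre of the square finger pocket in the orange shutter's top, at the rim height (z = 70 mm). The shutter is a slab 76 mm (x) by 80 mm (y) by 12 mm thick; the pocket is 50 x 50 mm inside, 10 mm deep, with upright walls: a fingertip put in it pushes the shutter either way. It moves with the shutter.
- orange_button (a joint): Red reset button in the well of the orange unit, m: 0 = up, 0.006 = pressed fully down. A spring pushes it up: about 1 N at the start, 4.5 N fully down.
- orange_button_top (a point): Centre of the top face of the orange unit's red button, 30 mm across; when up it lies at z = 40 mm, 18 mm below the deck and 30 mm below the rail tops.
- blue_unit: Grey cut-out unit, blue shutter, blue strip in front, green lamp (working, to be left alone); fixed. x front to rear, y left, z up; yaw within 0.35. Origin on the bench. Housing x -95 to 120, y +-60 mm, deck z = 58 mm; rails and end bars up to z = 70 mm, rails at y +-42 to 56 mm, lamp at x 103 mm up to z = 72 mm. In the deck a round well, 50 mm across, straight walls, centre x = -46, y = 0, red button at its bottom
- blue_shutter (a joint): Sliding shutter of the blue unit, m: 0 = fully closed (right over the well), 0.080 = fully open (slid along the unit's +x to the rear, well uncovered). Starts closed or up to 0.020 ajar. Stays where it is left; slides with about 1.5 N friction, hard stops at both ends.
- blue_pocket (a point): Centre of the square finger pocket in the blue shutter's top, at the rim height (z = 70 mm). The shutter is a slab 76 mm (x) by 80 mm (y) by 12 mm thick; the pocket is 50 x 50 mm inside, 10 mm deep, with upright walls: a fingertip put in it pushes the shutter either way. It moves with the shutter.
- blue_button (a joint): Red reset button in the well of the blue unit, m: 0 = up, 0.006 = pressed fully down. A spring pushes it up: about 1 N at the start, 4.5 N fully down.
- blue_button_top (a point): Centre of the top face of the blue unit's red button, 30 mm across; when up it lies at z = 40 mm, 18 mm below the deck and 30 mm below the rail tops.
- hold_weight: Loose bystander: dark cast-iron holding weight with a loop, 35 x 55 x 71 mm high, behind the units; origin under its centre.
- tape_roll: Loose bystander: roll of yellow tape lying flat, 91 mm across, 24 mm high, to the right of the units; origin under its centre.
- hex_keys: Loose bystander: set of hex keys in a red holder, 40 x 88 x 12 mm high, lying to the left of the units; origin under its centre.
- centre_punch: Loose bystander: dark steel centre punch, 12 x 113 x 12 mm, lying to the left of the units; origin under its centre.

How it is judged:
On the way, in this order (a step that is already met when the one before it is completed fails the run):
1. the orange shutter is slid open (value of joint orange_shutter above 0.07 m), for 0.2 s.
2. the sunken button of the orange unit is pressed down and kept down (at least 1.5 s) (value of joint orange_button above 0.004 m), for 1.5 s.
3. the orange shutter is pushed closed again (value of joint orange_shutter below 0.006 m), for 0.2 s.
At the end, for the whole second after the job is handed in: The orange shutter is closed to within 6 mm and at rest, the orange unit's button is up again (within 1.5 mm), the blue shutter is within 10 mm and each loose bystander within 20 mm of where it started (value of joint orange_shutter below 0.006 m and value of joint orange_button below 0.0015 m and velocity of joint orange_shutter between -0.01 and 0.01 m/s and distance of each of hold_weight, tape_roll, hex_keys, centre_punch from where it was at the start of the episode below 0.02 m and distance of blue_pocket from where it was at the start of the episode below 0.01 m); the robot touches nothing.
It fails at once if the blue shutter is moved by more than 10 mm (distance of blue_pocket from where it was at the start of the episode above 0.01 m).
It fails at once if the blue unit's button is pressed (value of joint blue_button above 0.002 m).
It fails at once if a loose tool, the tape roll or the weight is lifted, carried or knocked more than 20 mm away (distance of any of hold_weight, tape_roll, hex_keys, centre_punch from where it was at the start of the episode above 0.02 m).
It also fails if it takes over 54 s, if anything falls off the work surface, if the arm or the gripper's body presses on something with over 40 N, if the wrist force passes 120 N, or if a joint passes its speed limit or range.

### The arm

A 6-joint arm with a two-finger parallel gripper is mounted at the origin on a cart in front of the work surface, level with it; the furniture and walls round the work are solid. World frame = base frame: x ahead of the robot, y to its left, z up, the work surface at z = 0. Lengths are in m, angles in rad, forces in N, time in s.
With the tool pointing down it reaches from about 0.25 to 0.725 m from the base axis. Payload 4 kg.
Tool frame: the origin (TCP) lies between the finger pads; the fingertips stand 14 mm ahead of it and the grasp point (between the pads) lies 5 mm behind it; x points along the fingers, y is the direction in which the jaws open and shut, and the axes are right-handed (so a half turn about x gives the same grasp; the last joint's range is limited). The gripper opens to 85 mm and grips with 20 to 120 N. Pads are 22 mm wide; open, the fingers measure 114 mm over their backs; the gripper's body (76 mm by 85 mm) begins 54 mm behind the grasp point. The pads swing forward as they close: fully open they stand 13 mm farther back than shut.
Start: joints at [-1.198, 0.241, 0.005, 1.335, 0, 1.571], TCP at [0.182, -0.466, 0.245] pointing down, gripper open.
Joint ranges: [-2.72, 2.72], [-1.05, 1.87], [-1.09, 1.28], [-1.99, 2.15], [-1.42, 1.44], [-3.14, 3.14]. Speed limits (rad/s): [2.79, 2.79, 3.14, 3.14, 3.14, 3.14].

### API

Orientations are given as [roll, pitch, yaw] about the fixed x, y, z axes, in that order (R = Rz(yaw) Ry(pitch) Rx(roll)).
In Python, from rig import read_state, snapshot, hand_in, masks_of gives the robot as it stands. The module is installed in compiled form; this text tells all that it offers.
- The arm moves only by the tool servo_tool, never from a script. Its argument "steps" is a list of rows, each a list of 7 numbers: the turn, a rotation vector about the tool's x, y, z in degrees, then the shift along the tool's x, y, z in m, then the closure, from 0 (fully open) to 1 (shut). In form: [[wx, wy, wz, x, y, z, grip], ...]. A call has 1 to 20 rows; each row is the pose to reach, as a shift and turn from the pose commanded when the call began, along the tool's axes at that moment; what a row does not reach only later rows make up. A row lasts 1/8 s, in which the tool goes at most 62.5 mm and 10.7 degrees, less where a joint would pass 70% of its speed; a pose out of reach is approached as far as the arm can. A call with a gripper value outside its range is refused whole. The fingers move at their own pace and stop on an object; the grip force is fixed at half the most. Time passes only in rows, so rows that repeat a pose let the fingers close. It gives the time, the measured TCP pose, the force and the opening at its end, in the units of the state.
- read_state(): the state, without advancing time (a new reading comes with each control period).
- snapshot(name): name is "scene" or "top" or "wrist"; returns a dict with "frame" (480x640x3 uint8, red, green, blue), "camera_matrix" (3x3 intrinsics, pixels), "dist_coeffs" ([k1, k2, p1, p2, k3] as OpenCV has them; the pictures are not rectified), "R" (3x3) and "t" (3): a world point X has camera coordinates R X + t; the wrist camera has in their place "T_tool_cam" (4x4, takes a point from camera to tool coordinates, whose origin is the TCP and whose axes are the tool frame's). Camera axes: x right, y down, z forward; pixel columns grow to the right and rows downward; lengths in m; the calibration is good to about 2 mm. A picture is of the moment at which its call begins: read the wrist's pose just before it. There is no depth.
- hand_in(): hands the job in, once; it reports no verdict.
Trained networks look in a picture, given as the dict that the camera call returned (one of the last four; its "shot" number tells which), for a name from the list of things; names that differ only in an ending like _2 or _b are one class to them, and where a whole thing is asked for, a point or a joint stands for the part that bears it (a point fixed in the world has none). Each returns a list of dicts, best first, with "score" (0 to 1); they miss things now and then, are a little off and sometimes report something else, mostly with a low value. They report only what shows in the picture. A call takes as long as a camera call.
- masks_of(picture, query): "mask" (480x640 bool, what is visible of it) and "at" ([row, column] in pixels, amid what is visible of it).
The state is a dict: "time": time; "qpos": joint angles; "dq": joint speeds; "effort": joint torques, N m; "ee_pos": TCP position; "ee_rot": TCP orientation; "contact_force": force on the tool from outside, world axes, zero at the start; "moment": the same for the moment, N m; "opening": opening from 0.0 (shut) to 1.0 (fully open).
Only numpy, scipy, OpenCV 4.12 (cv2) and the standard library are available. Lean on these libraries where they do the work, as an engineer would, in place of code of your own. Each camera call takes 0.05 s, during which the arm holds its last target.

## Working session

There is one attempt and no reset: what is moved stays moved. The work goes in short steps, Python scripts to look and compute and a tool call to move; the robot and the scene stay as the last step left them, time stands still between calls to the robot, and variables do not carry over. Pictures are saved under pics/ and viewed, and the job is handed in when it is done.

Besides the shell and the picture viewer there is one more tool, called after "Emit:" as a command line: name --pt "numbers of a row" for each row, then --argument value for the rest. servo_tool: Moves the arm, as the interface text tells. Its arguments: {"type":"object","properties":{"steps":{"type":"array"}},"required":["steps"]}

```bash
mkdir -p pics
cat > h.py <<'E'
import numpy as np,cv2,pickle
from rig import *
def save(n,f): cv2.imwrite(f'pics/{n}.png',cv2.cvtColor(f,cv2.COLOR_RGB2BGR))
def ray(p,uv):
    n=cv2.undistortPoints(np.array([[uv]],float),p['camera_matrix'],np.array(p['dist_coeffs']))[0,0]
    R=np.array(p['R']);t=np.array(p['t'])
    return -R.T@t, R.T@np.array([n[0],n[1],1])
def onz(p,uv,z):
    o,d=ray(p,uv); return o+d*(z-o[2])/d[2]
def proj(p,X):
    r,_=cv2.Rodrigues(np.array(p['R'])); return cv2.projectPoints(np.array(X,float).reshape(-1,1,3),r,np.array(p['t'],float),p['camera_matrix'],np.array(p['dist_coeffs']))[0][:,0]
E
python3 - <<'E'
from h import *
print(read_state())
for c in ('top','scene'):
    p=snapshot(c); save(c+'0',p['frame']); pickle.dump(p,open(c+'.pkl','wb'))
    print(c,p['camera_matrix'],np.array(p['R']),p['t'])
    for q in ('orange_unit','orange_shutter','blue_unit','blue_shutter'):
        for m in masks_of(p,q)[:2]:
            print(q,m['score'],m['at'],m['mask'].sum(),onz(p,m['at'][::-1],.07)); pickle.dump(m,open(f'{c}_{q}.pkl','wb')) if m['score']>.5 else 0
E
```

```text
{'time': 0.0, 'qpos': array([-1.19799699e+00,  2.41394959e-01,  3.75001224e-03,  1.33518155e+00,
       -2.48379674e-05,  1.57079906e+00]), 'dq': array([-0.0003989 , -0.00106797,  0.00100473,  0.00030062,  0.00101229,
        0.000805  ]), 'effort': array([ 4.17444944e-04, -3.72320330e+01,  2.52406830e+01,  1.69821427e-02,
        1.20476871e-04, -2.87153298e-06]), 'ee_pos': array([ 0.18189264, -0.46511468,  0.24443175]), 'ee_rot': array([-1.55855978,  1.56876601,  1.9558295 ]), 'contact_force': array([ 0.23250382, -0.98889187,  0.20863438]), 'moment': array([-0.01479458,  0.01915476, -0.04063106]), 'opening': 1.0011678973085119}
top [[607.7902364    0.         320.53854583]
 [  0.         607.7902364  232.03144623]
 [  0.           0.           1.        ]] [[ 0.03005845 -0.99922877  0.02526557]
 [-0.98956405 -0.03331244 -0.14019011]
 [ 0.14092365 -0.020788   -0.98980219]] [-0.05559404  0.58632123  1.53038122]
orange_unit 0.93 [240.0, 237.2] 4157 [0.55631379 0.17424246 0.07      ]
orange_shutter 0.9 [257.1, 239.0] 968 [0.51298493 0.16759331 0.07      ]
blue_unit 0.74 [241.3, 375.3] 3984 [ 0.56469358 -0.17631     0.07      ]
blue_shutter 0.6 [259.9, 372.7] 923 [ 0.51698459 -0.17055952  0.07      ]
scene [[512.70093592   0.         308.95168391]
 [  0.         512.70093592 240.0181462 ]
 [  0.           0.           1.        ]] [[-0.83230698 -0.55429774  0.00437034]
 [-0.33025592  0.48953354 -0.80702413]
 [ 0.44519223 -0.67313515 -0.59050229]] [0.50265004 0.26855642 1.234702  ]
orange_unit 0.69 [295.0, 287.4] 4277 [0.53113794 0.20764647 0.07      ]
orange_unit 0.49 [230.2, 350.6] 2786 [ 0.54098455 -0.12768818  0.07      ]
blue_unit 0.86 [230.3, 350.3] 2826 [ 0.54146414 -0.12674282  0.07      ]
blue_shutter 0.57 [228.5, 364.6] 431 [ 0.51080967 -0.1586723   0.07      ]
```

Run:
```python
from h import *
p=pickle.load(open('top.pkl','rb'))
f=p['frame'][160:330,150:450]; f=cv2.resize(f,None,fx=2.66,fy=2.66,interpolation=cv2.INTER_CUBIC); save('topcrop',f)
```

```text
(no output)
```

View pics/topcrop.png

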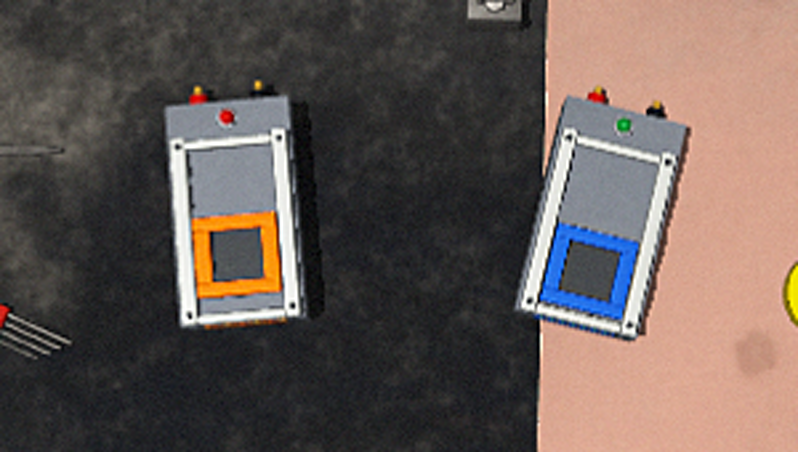

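View pics/scene0.png

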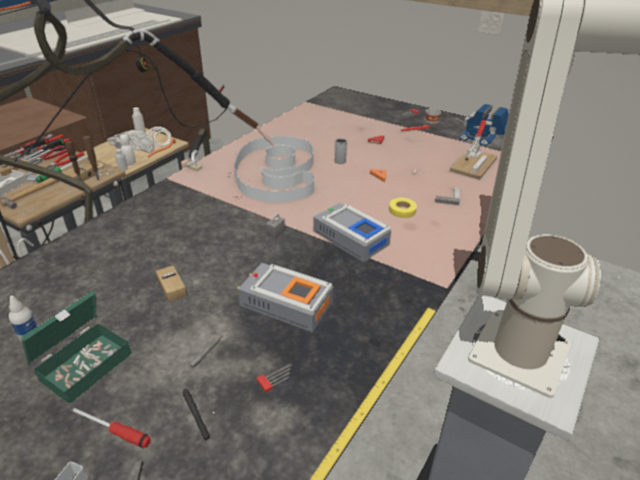

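The top view shows the orange unit at crop (240,200), slightly yawed, with its shutter a little ajar. The blue unit is at (605,215), and the orange button is not visible. Next I fit the poses.

```bash
cat >> h.py <<'E'
def hullmask(p,x,y,a,S=4):
    c,s=np.cos(a),np.sin(a);P=[]
    for X in (-.095,.12):
        for Y in (-.06,.06):
            for Z in (0,.058): P.append([x+c*X-s*Y,y+s*X+c*Y,Z])
    q=proj(p,P); return q
E
python3 - <<'E'
from h import *
from scipy.optimize import minimize
ps={c:pickle.load(open(c+'.pkl','rb')) for c in('top','scene')}
for unit,g in (('orange_unit',(.55,.174,.06)),('blue_unit',(.56,-.176,-.2))):
  for cams in (('top',),('scene',),('top','scene')):
    ms={c:pickle.load(open(f'{c}_{unit}.pkl','rb'))['mask'] for c in cams}
    def cost(v):
        t=0
        for c in cams:
            q=hullmask(ps[c],*v)
            h=cv2.convexHull(np.float32(q))[:,0]
            im=np.zeros((480*4,640*4),np.uint8); cv2.fillConvexPoly(im,np.round((h+.5)*4*16).astype(int),255,shift=4)
            im=cv2.resize(im,(640,480),interpolation=cv2.INTER_AREA)/255
            t+=np.abs(im-ms[c]).sum()/ms[c].sum()
        return t
    r=minimize(cost,g,method='Nelder-Mead',options=dict(initial_simplex=[g,np.add(g,[.01,0,0]),np.add(g,[0,.01,0]),np.add(g,[0,0,.08])],xatol=1e-4,fatol=1e-4))
    print(unit,cams,r.x.round(4),r.fun)
p=ps['top']
f=p['frame'].astype(int)
m=((f[...,0]>200)&(f[...,1]>90)&(f[...,1]<170)&(f[...,2]<80)).astype(np.uint8); m[:, :200]=0
n,l,st,ce=cv2.connectedComponentsWithStats(m); 
for k in range(1,n):
    if st[k,4]>100:
        h=(l==k).astype(np.uint8); cs=cv2.findContours(h,cv2.RETR_EXTERNAL,cv2.CHAIN_APPROX_NONE)[0][0]; print(st[k]); r=cv2.minAreaRect(cs); print(r)
        for b in cv2.boxPoints(r): print(onz(p,b,.07))
        print('c',onz(p,r[0],.07))
# screws in crop
for u in ((177,146),(278,136),(187,318),(293,306)):
    print(onz(p,(150+u[0]/2.66,160+u[1]/2.66),.07))
E
```

```text
orange_unit ('top',) [0.5497 0.1738 0.1198] 0.03574032932874858
orange_unit ('scene',) [0.5504 0.1752 0.1275] 0.0480554906086821
orange_unit ('top', 'scene') [0.5503 0.1742 0.1214] 0.08756177258800968
blue_unit ('top',) [ 0.5585 -0.177  -0.2208] 0.0408053783762501
blue_unit ('scene',) [ 0.5555 -0.1743 -0.225 ] 0.039031125542927717
blue_unit ('top', 'scene') [ 0.5567 -0.1764 -0.2224] 0.08897503966158127
[513 193  20  28 264]
((518.2719116210938, 206.43978881835938), (22.050457000732422, 21.023448944091797), 64.98310852050781)
[ 0.6822944  -0.51432526  0.07      ]
[ 0.70829784 -0.56700043  0.07      ]
[ 0.65572404 -0.59140462  0.07      ]
[ 0.63014834 -0.53872581  0.07      ]
c [ 0.66902205 -0.5527372   0.07      ]
[222 240  33  32 518]
((238.2676239013672, 255.47940063476562), (29.681547164916992, 31.13878059387207), 85.60128784179688)
[0.55017878 0.21363916 0.07      ]
[0.55894655 0.13509128 0.07      ]
[0.48407407 0.12601479 0.07      ]
[0.47533684 0.20406401 0.07      ]
c [0.51702921 0.16964079 0.07      ]
[0.61903899 0.23030417 0.07      ]
[0.63197406 0.13370913 0.07      ]
[0.45467708 0.21211063 0.07      ]
[0.46952031 0.11223391 0.07      ]
```

```bash
cat >> h.py <<'E'
from scipy.spatial.transform import Rotation as Ro
U=[0.550,0.1745,0.122]
def w(xu,yu,z):
    c,s=np.cos(U[2]),np.sin(U[2]); return np.array([U[0]+c*xu-s*yu,U[1]+s*xu+c*yu,z])
def rel(target,Rt=None,st=None):
    st=st or read_state(); R=Ro.from_euler('xyz',st['ee_rot']); d=R.inv().apply(np.array(target)-st['ee_pos'])
    rv=np.zeros(3) if Rt is None else np.degrees((R.inv()*Rt).as_rotvec())
    return rv.round(2),d.round(4)
def down(k): # tool x down, tool y along unit axis angle U yaw + k*90
    a=U[2]+k*np.pi/2; y=np.array([np.cos(a),np.sin(a),0]); x=np.array([0,0,-1.]); z=np.cross(x,y)
    return Ro.from_matrix(np.c_[x,y,z])
E
python3 - <<'E'
from h import *
s=read_state(); print(Ro.from_euler('xyz',s['ee_rot']).as_matrix().round(3))
for k in range(4): print(k,rel(w(-.034,0,.2),down(k)))
p=snapshot('wrist'); print(p['T_tool_cam'])
E
```

```text
[[-0.     0.364 -0.931]
 [ 0.    -0.931 -0.364]
 [-1.    -0.    -0.   ]]
0 (array([-75.63,  -0.  ,   0.  ]), array([ 0.0453, -0.4706, -0.5429]))
1 (array([-1.6563e+02, -1.0000e-02, -0.0000e+00]), array([ 0.0453, -0.4706, -0.5429]))
2 (array([104.37,   0.  ,   0.  ]), array([ 0.0453, -0.4706, -0.5429]))
3 (array([14.37, -0.  ,  0.  ]), array([ 0.0453, -0.4706, -0.5429]))
[[-8.02641814e-04 -2.86229953e-01  9.58160618e-01 -1.28624829e-01]
 [ 9.99999438e-01 -8.93630255e-04  5.70736896e-04 -3.44871495e-04]
 [ 6.92879322e-04  9.58160537e-01  2.86230509e-01 -7.28261756e-02]
 [ 0.00000000e+00  0.00000000e+00  0.00000000e+00  1.00000000e+00]]
```

Emit:
servo_tool --pt "-7 0 0 0 -0.04 -0.045 1" --pt "-14 0 0 0 -0.08 -0.09 1" --pt "-21 0 0 0.003 -0.118 -0.136 1" --pt "-28 0 0 0.006 -0.157 -0.181 1" --pt "-35 0 0 0.01 -0.196 -0.226 1" --pt "-42 0 0 0.014 -0.235 -0.271 1" --pt "-49 0 0 0.02 -0.274 -0.317 1" --pt "-55 0 0 0.025 -0.314 -0.362 1" --pt "-61 0 0 0.03 -0.353 -0.407 1" --pt "-67 0 0 0.035 -0.392 -0.452 1" --pt "-72 0 0 0.04 -0.431 -0.498 1" --pt "-75.6 0 0 0.045 -0.471 -0.543 1" --pt "-75.6 0 0 0.045 -0.471 -0.543 1" --pt "-75.6 0 0 0.045 -0.471 -0.543 1"

```text
time: 2.3
ee_pos: [0.5158, 0.1707, 0.1998]
ee_rot: [-1.142, 1.569, -2.591]
contact_force: [-0.6, -0.7, -0.1]
opening: 0.003
```

```bash
cat >> h.py <<'E'
def wrist():
    s=read_state(); p=dict(snapshot('wrist')); T=np.eye(4);T[:3,:3]=Ro.from_euler('xyz',s['ee_rot']).as_matrix();T[:3,3]=s['ee_pos']
    C=np.linalg.inv(T@np.array(p['T_tool_cam'])); p['R']=C[:3,:3];p['t']=C[:3,3]; return s,p
def overlay(p,sh):
    f=p['frame'].copy()
    def rect(x0,x1,y0,y1,z,col):
        q=proj(p,[w(a,b,z) for a,b in((x0,y0),(x1,y0),(x1,y1),(x0,y1))]); cv2.polylines(f,[np.round(q*8).astype(int)],True,col,1,cv2.LINE_AA,3)
    rect(-.095,.12,-.06,.06,.058,(0,255,0)); rect(-.084+sh,-.008+sh,-.04,.04,.07,(255,0,255)); rect(-.071+sh,-.021+sh,-.025,.025,.07,(0,255,255))
    for r,z,c in((.025,.058,(255,255,0)),(.015,.04,(0,255,255))):
        q=proj(p,[w(-.046+r*np.cos(t),r*np.sin(t),z) for t in np.linspace(0,6.28,40)]); cv2.polylines(f,[np.round(q*8).astype(int)],True,c,1,cv2.LINE_AA,3)
    return f
E
python3 - <<'E'
from h import *
s,p=wrist(); print(s['time'],s['ee_pos'],s['qpos'],s['opening'],s['contact_force'])
save('w1',p['frame']);save('w1o',overlay(p,.0124)); pickle.dump(p,open('w1.pkl','wb'))
print(rel(w(-.034,0,.2),down(0)))
E
```

```text
2.3 [0.51575337 0.17066284 0.19984044] [ 3.19751885e-01  3.49991177e-01  3.57964234e-02  1.25814327e+00
 -3.61862262e-04  1.76865868e+00] 0.0027473114274757515 [-0.55260181 -0.72390508 -0.11546791]
(array([-0.07,  0.03,  0.05]), array([ 0.0002,  0.0006, -0.0002]))
```

View pics/w1o.png

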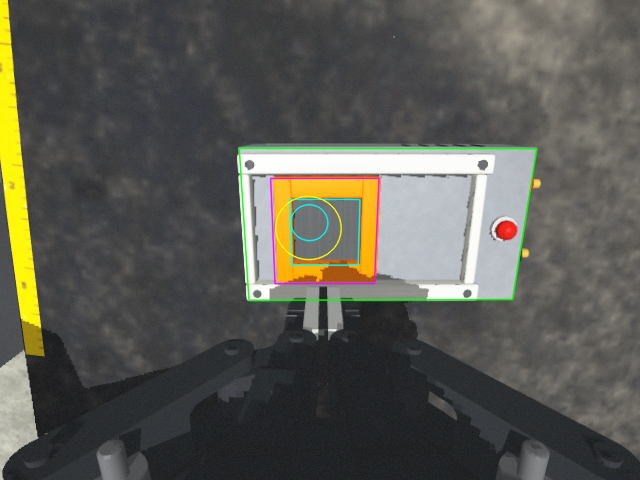

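The overlay matches the picture to about 1 mm: the orange shutter spans columns 275–378 and the pocket 291–360. I'll descend into the pocket.

Emit:
servo_tool --pt "0 0 0 0.04 0 0 1" --pt "0 0 0 0.08 0 0 1" --pt "0 0 0 0.1 0 0 1" --pt "0 0 0 0.112 0 0 1" --pt "0 0 0 0.12 0 0 1" --pt "0 0 0 0.122 0 0 1" --pt "0 0 0 0.122 0 0 1"

```text
time: 3.22
ee_pos: [0.5168, 0.1709, 0.079]
ee_rot: [1.76, 1.57, 0.31]
contact_force: [0.1, 0.4, 0.0]
opening: -0.001
```

Run:
```python
from h import *
s,p=wrist(); print(s['time'],s['ee_pos'],s['contact_force'],rel(w(-.034,0,.078),down(0)))
save('w2o',overlay(p,.0124))
```

```text
3.225 [0.51675768 0.17085204 0.07898092] [0.11464946 0.43194035 0.03260196] (array([-0.03, -0.01, -0.08]), array([ 0.0011, -0.0006,  0.0005]))
```

View pics/w2o.png

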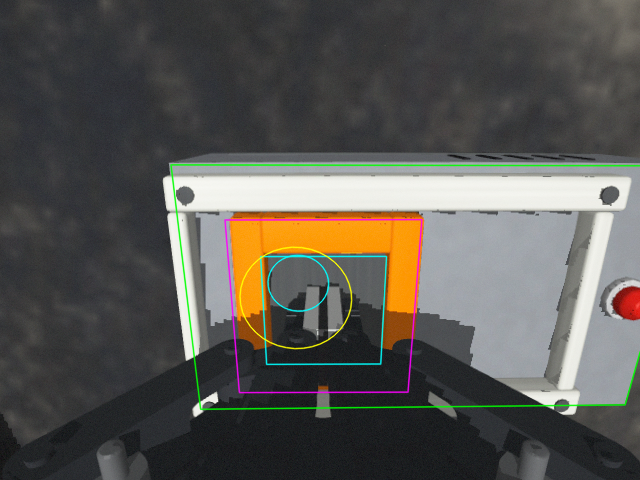

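The fingertips (columns 305–342) are inside the pocket (263–388). Pushing rearward.

Emit:
servo_tool --pt "0 0 0 0.0015 0.006 0 1" --pt "0 0 0 0.002 0.014 0 1" --pt "0 0 0 0.002 0.022 0 1" --pt "0 0 0 0.002 0.03 0 1" --pt "0 0 0 0.002 0.038 0 1" --pt "0 0 0 0.002 0.046 0 1" --pt "0 0 0 0.002 0.054 0 1" --pt "0 0 0 0.002 0.062 0 1" --pt "0 0 0 0.002 0.068 0 1" --pt "0 0 0 0.002 0.074 0 1" --pt "0 0 0 0.002 0.074 0 1"

```text
time: 4.65
ee_pos: [0.5904, 0.1796, 0.0761]
ee_rot: [0.874, 1.57, -0.575]
contact_force: [-0.4, 0.6, -0.1]
opening: 0.003
```

Run:
```python
from h import *
s,p=wrist(); print(s['time'],s['ee_pos'],s['contact_force'],rel(w(.034,0,.077),down(0)))
save('w3o',overlay(p,.08))
```

```text
4.65 [0.59040807 0.17957317 0.07611984] [-0.44158621  0.63569754 -0.06986527] (array([-0.05,  0.05, -0.01]), array([-0.001 , -0.0064, -0.    ]))
```

View pics/w3o.png

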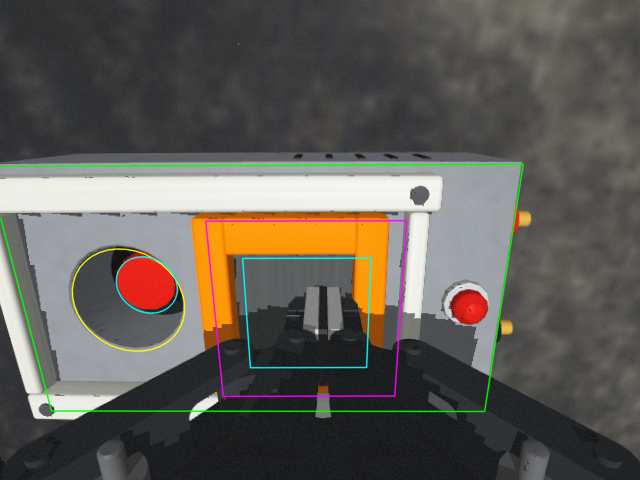

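The shutter is about 7 mm short of fully open (edge at column 388, expected 407). The well and red button match the model.

Emit:
servo_tool --pt "0 0 0 0 0.004 0 1" --pt "0 0 0 0 0.007 0 1" --pt "0 0 0 0 0.008 0 1" --pt "0 0 0 0 0.009 0 1" --pt "0 0 0 0 0.009 0 1"

```text
time: 5.32
ee_pos: [0.5966, 0.1802, 0.0758]
ee_rot: [-1.415, 1.566, -2.865]
contact_force: [-6.3, -1.2, 2.4]
opening: 0.001
```

Run:
```python
from h import *
s,p=wrist(); print(s['time'],s['ee_pos'],s['contact_force'])
save('w4o',overlay(p,.08))
```

```text
5.325 [0.59657878 0.18022755 0.0757928 ] [-6.3069086  -1.18520067  2.42130039]
```

View pics/w4o.png

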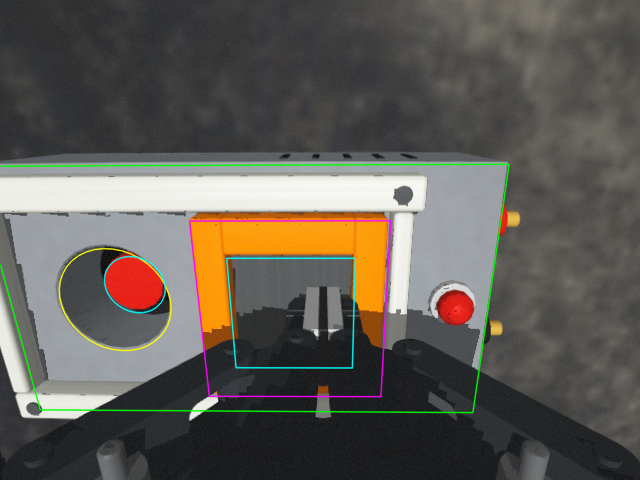

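It's at the stop: 6.4 N on the finger and the overlay matches. Now I back off, lift and go over the well.

Run:
```python
from h import *
print(rel(w(-.046,0,.105),down(0)))
```

```text
(array([-0.03,  0.04,  0.26]), array([-0.0288, -0.093 ,  0.0001]))
```

Emit:
servo_tool --pt "0 0 0 0 -0.006 0 1" --pt "0 0 0 -0.015 -0.01 0 1" --pt "0 0 0 -0.03 -0.015 0 1" --pt "0 0 0 -0.03 -0.04 0 1" --pt "0 0 0 -0.03 -0.07 0 1" --pt "0 0 0 -0.03 -0.095 0 1" --pt "0 0 0 -0.03 -0.0955 0 1" --pt "0 0 0 -0.03 -0.0955 0 1"

```text
time: 6.38
ee_pos: [0.5054, 0.1697, 0.1077]
ee_rot: [1.75, 1.567, 0.301]
contact_force: [0.4, 0.4, -1.3]
opening: -0.001
```

Run:
```python
from h import *
s,p=wrist(); print(s['time'],s['ee_pos'],s['contact_force'],rel(w(-.046,0,.05),down(0)))
save('w5o',overlay(p,.08))
```

```text
6.375 [0.50543208 0.16973286 0.10767943] [ 0.39625095  0.35385988 -1.34195951] (array([-0.04, -0.03, -0.18]), array([ 0.0574, -0.0014,  0.0007]))
```

View pics/w5o.png

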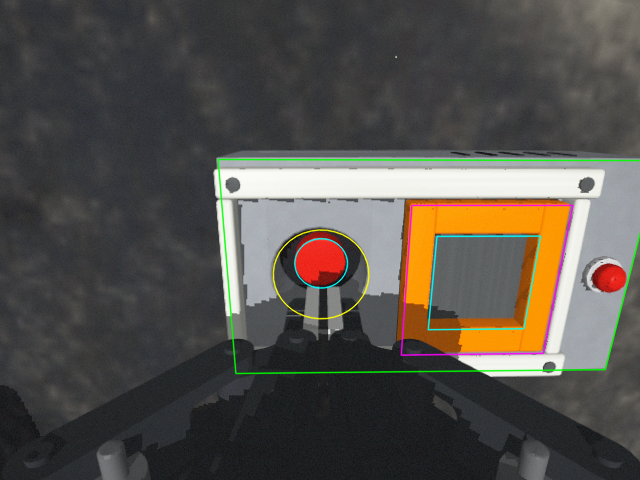

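The fingertips are over the well and the shutter stays open. Descending onto the button.

Emit:
servo_tool --pt "0 0 0 0.015 -0.001 -0.0005 1" --pt "0 0 0 0.03 -0.001 -0.0005 1" --pt "0 0 0 0.042 -0.001 -0.0005 1" --pt "0 0 0 0.05 -0.001 -0.0005 1" --pt "0 0 0 0.055 -0.001 -0.0005 1" --pt "0 0 0 0.059 -0.001 -0.0005 1" --pt "0 0 0 0.06 -0.001 -0.0005 1"

```text
time: 7.3
ee_pos: [0.5023, 0.1694, 0.0478]
ee_rot: [-1.239, 1.57, -2.689]
contact_force: [-6.6, -2.3, 16.1]
opening: -0.002
```

Emit:
servo_tool --pt "0 0 0 -0.0003 0 0 1" --pt "0 0 0 -0.0003 0 0 1" --pt "0 0 0 -0.0003 0 0 1" --pt "0 0 0 -0.0003 0 0 1" --pt "0 0 0 -0.0003 0 0 1" --pt "0 0 0 -0.0003 0 0 1" --pt "0 0 0 -0.0003 0 0 1" --pt "0 0 0 -0.0003 0 0 1" --pt "0 0 0 -0.0003 0 0 1" --pt "0 0 0 -0.0003 0 0 1" --pt "0 0 0 -0.0003 0 0 1" --pt "0 0 0 -0.0003 0 0 1" --pt "0 0 0 -0.0003 0 0 1" --pt "0 0 0 -0.0003 0 0 1" --pt "0 0 0 -0.0003 0 0 1" --pt "0 0 0 -0.0003 0 0 1" --pt "0 0 0 -0.0003 0 0 1" --pt "0 0 0 -0.0003 0 0 1" --pt "0 0 0 -0.0003 0 0 1"

```text
time: 9.68
ee_pos: [0.5022, 0.1694, 0.0479]
ee_rot: [-1.105, 1.57, -2.555]
contact_force: [-4.7, -1.6, 10.2]
opening: 0.004
```

Run:
```python
from h import *
s,p=wrist(); print(s['time'],s['ee_pos'],s['contact_force'],rel(w(-.046,0,.05),down(0)))
save('w6',p['frame'])
```

```text
9.675 [0.50224323 0.16939434 0.0479454 ] [-4.67341097 -1.58165866 10.19580819] (array([-0.03,  0.01,  0.02]), array([-0.0021,  0.002 ,  0.0007]))
```

View pics/w6.png

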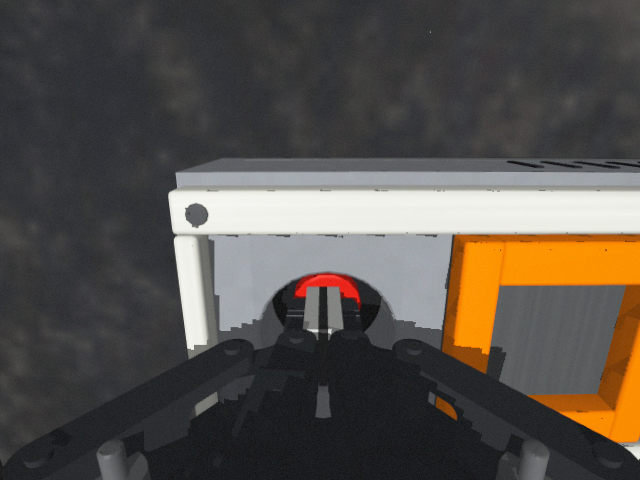

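The finger sits centred on the red button (column 322). The 10 N force exceeds the 4.5 N spring, and the tip is at z≈34 mm, so the button is fully down; held about 2.5 s. Now I lift and return to the pocket.

Emit:
servo_tool --pt "0 0 0 -0.01 0.002 0 1" --pt "0 0 0 -0.03 0.002 0 1" --pt "0 0 0 -0.05 0.002 0 1" --pt "0 0 0 -0.06 0.004 0 1" --pt "0 0 0 -0.06 0.04 0 1" --pt "0 0 0 -0.06 0.075 0 1" --pt "0 0 0 -0.06 0.08 0 1" --pt "0 0 0 -0.06 0.08 0 1" --pt "0 0 0 -0.06 0.08 0 1"

```text
time: 10.85
ee_pos: [0.5811, 0.1792, 0.1063]
ee_rot: [-1.438, 1.569, -2.887]
contact_force: [-0.8, -0.1, -0.5]
opening: -0.003
```

Run:
```python
from h import *
s,p=wrist(); print(s['time'],s['ee_pos'],s['contact_force'],rel(w(.034,0,.077),down(0)))
save('w7o',overlay(p,.08))
```

```text
10.85 [0.5811229  0.17915481 0.1063078 ] [-0.83550921 -0.07910722 -0.54455843] (array([-0.01,  0.01,  0.06]), array([0.0295, 0.0025, 0.0008]))
```

View pics/w7o.png

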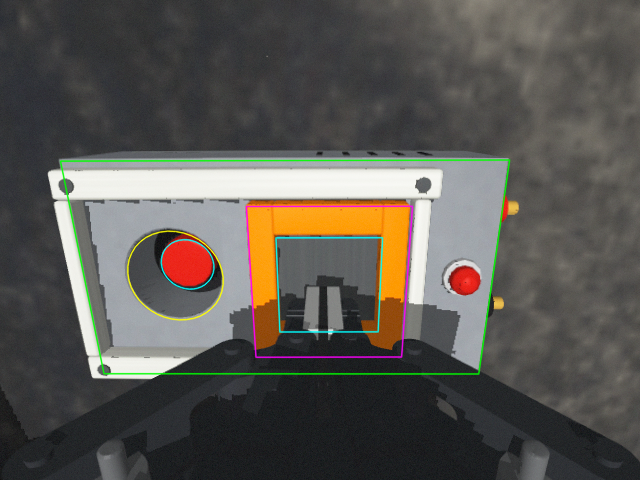

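The button is back up and the pocket is below the fingertips. Descend and push closed.

Emit:
servo_tool --pt "0 0 0 0.015 0.001 0 1" --pt "0 0 0 0.025 0.001 0 1" --pt "0 0 0 0.029 0 0 1" --pt "0 0 0 0.0295 0 0 1" --pt "0 0 0 0.0295 -0.006 0 1" --pt "0 0 0 0.0295 -0.014 0 1" --pt "0 0 0 0.0295 -0.022 0 1" --pt "0 0 0 0.0295 -0.03 0 1" --pt "0 0 0 0.0295 -0.038 0 1" --pt "0 0 0 0.0295 -0.046 0 1" --pt "0 0 0 0.0295 -0.054 0 1" --pt "0 0 0 0.0295 -0.062 0 1" --pt "0 0 0 0.0295 -0.07 0 1" --pt "0 0 0 0.0295 -0.076 0 1" --pt "0 0 0 0.0295 -0.082 0 1" --pt "0 0 0 0.0295 -0.086 0 1" --pt "0 0 0 0.0295 -0.086 0 1"

```text
time: 13.02
ee_pos: [0.4962, 0.1688, 0.0774]
ee_rot: [-1.444, 1.57, -2.893]
contact_force: [0.7, -0.5, 6.7]
opening: 0.003
```

Run:
```python
from h import *
s,p=wrist(); print(s['time'],s['ee_pos'],s['contact_force'],rel(w(-.059,0,.077),down(0)))
save('w8o',overlay(p,.0))
```

```text
13.025 [0.49620996 0.16878067 0.07742167] [ 0.67185204 -0.47042634  6.69909362] (array([-0.03, -0.  ,  0.03]), array([ 0.0005, -0.0049,  0.0009]))
```

View pics/w8o.png

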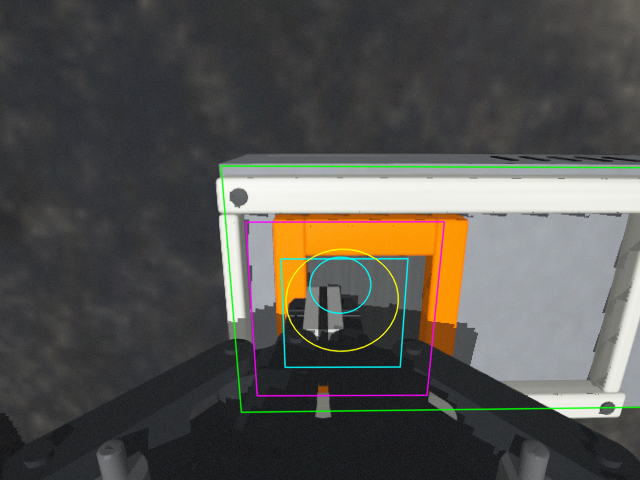

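About 10 mm remain (shutter front edge at column 274, target 247). The 6.7 N upward force suggests a knuckle is resting on the pocket rim, so I ease up slightly while pushing.

Emit:
servo_tool --pt "0 0 0 -0.001 -0.003 0 1" --pt "0 0 0 -0.001 -0.006 0 1" --pt "0 0 0 -0.001 -0.008 0 1" --pt "0 0 0 -0.001 -0.01 0 1" --pt "0 0 0 -0.001 -0.01 0 1"

```text
time: 13.7
ee_pos: [0.4861, 0.1676, 0.0778]
ee_rot: [-1.511, 1.569, -2.96]
contact_force: [-0.0, 0.0, -1.3]
opening: 0.003
```

Run:
```python
from h import *
s,p=wrist(); print(s['time'],s['ee_pos'],s['contact_force'],rel(w(-.059,0,.077),down(0)))
save('w9o',overlay(p,.0))
```

```text
13.7 [0.48614059 0.16755432 0.07776473] [-0.04217188  0.02782313 -1.26005616] (array([-0.03,  0.  ,  0.09]), array([0.0008, 0.0052, 0.0009]))
```

View pics/w9o.png

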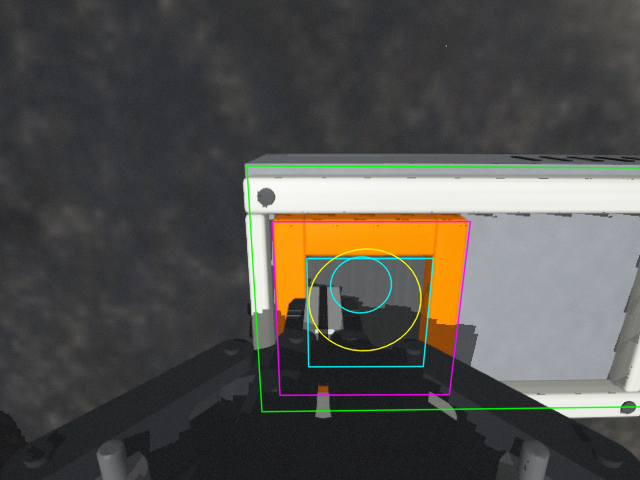

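The overlay says closed. A small extra push to feel the stop.

Emit:
servo_tool --pt "0 0 0 0 -0.001 0 1" --pt "0 0 0 0 -0.002 0 1" --pt "0 0 0 0 -0.002 0 1"

```text
time: 14.12
ee_pos: [0.4855, 0.1675, 0.0783]
ee_rot: [1.616, 1.57, 0.167]
contact_force: [2.4, 0.4, -1.8]
opening: 0.001
```

Stop felt: the TCP moved only 0.6 mm of the 2 mm commanded. Back off and lift clear.

Emit:
servo_tool --pt "0 0 0 0 0.004 0 1" --pt "0 0 0 -0.005 0.008 0 1" --pt "0 0 0 -0.02 0.008 0 1" --pt "0 0 0 -0.06 0.008 0 1" --pt "0 0 0 -0.11 0.008 0 1" --pt "0 0 0 -0.15 0.008 0 1" --pt "0 0 0 -0.15 0.008 0 1" --pt "0 0 0 -0.15 0.008 0 1"

```text
time: 15.12
ee_pos: [0.4926, 0.1683, 0.2285]
ee_rot: [2.081, 1.571, 0.632]
contact_force: [-0.3, 0.1, -1.0]
opening: 0.0
```

Run:
```python
from h import *
s,p=wrist(); print(s['time'],s['ee_pos'],s['contact_force'])
save('w10o',overlay(p,.0))
t=snapshot('top'); save('top2',t['frame']); a=pickle.load(open('top.pkl','rb'))['frame'].astype(int)
save('diff',np.clip(np.abs(t['frame'].astype(int)-a)*2,0,255).astype(np.uint8))
```

```text
15.125 [0.49257564 0.16833748 0.22846819] [-0.29349694  0.09985462 -1.04505599]
```

View pics/w10o.png

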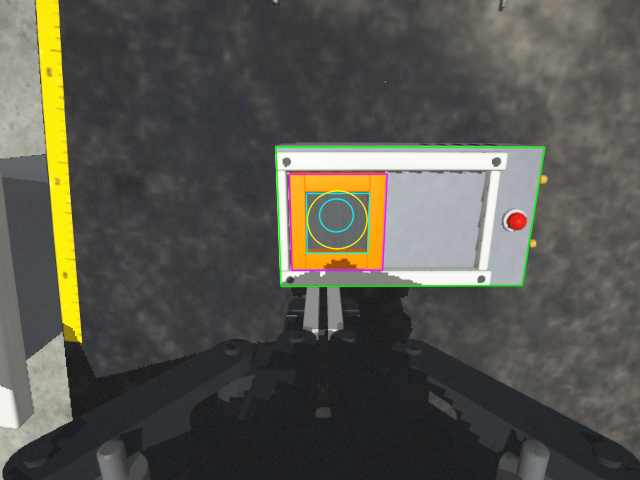

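View pics/diff.png

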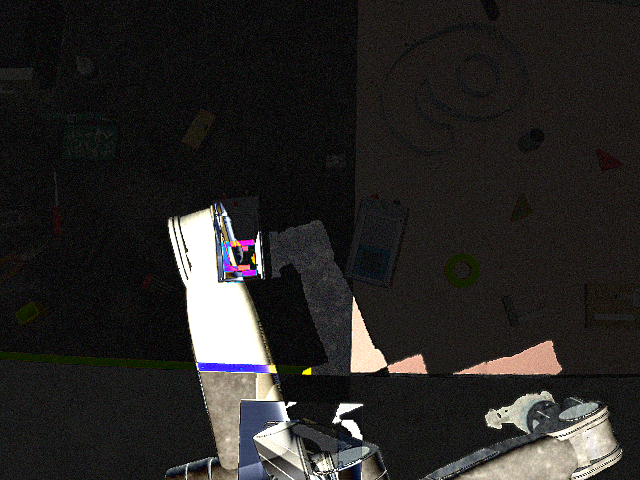

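The wrist view shows the shutter closed, matching the model at columns 290–386. The difference picture shows only the arm and its shadow changed, with no bystander edges moved, and the hand is clear.

```bash
python3 -c "
from rig import *
print(hand_in())"
```

```text
the job is handed in; nothing more can be done
None
```

The orange unit's reset is done and the job is handed in, at about 15 s on the robot's clock; hand-in gave no verdict.

- **Opening:** I slid the orange shutter open by its pocket until it hit the stop. The finger read about 6 N and the picture matched the fully open position.
- **Button:** I pressed it with about 10–16 N, more than the 4.5 N the spring needs, with the fingertip at about z = 34 mm. It stayed down about 2.4 s, and a picture afterwards showed it back up.
- **Closing:** I pushed the shutter back until it met the stop, then lifted the hand to z ≈ 0.23 m. The last wrist picture showed it closed to within about 1 mm.
- **Surroundings:** The before/after top-view comparison showed only the arm and its shadow changed. The blue shutter and the visible tools had not moved. I did not measure each tool separately, and the arm hid part of the view.

**Two oddities:**
- A 6.7 N upward force appeared while closing, probably a knuckle on the pocket rim. It went away when I raised the hand 1 mm.
- The unit's lamp was still red in the last picture.

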